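# Find the socket that fits the clamp nut

### The job

On the clamping fixture, slide the guard by its red grip all the way to its end stop so that the brass hex nut is uncovered, and leave it there. Then try the socket tools from the wooden rack on the nut until you find the one that fits, standing each one that does not fit back upright on a rack peg. Finish while still holding the fitting socket, fully down on the nut and pressed lightly against it; do not let go, do not ram the nut, and leave the wooden clamp, the round tin and the orange cap where they are.

Things in the scene. Friction and masses are not known exactly. Their poses are not given: they have to be found in the camera images.
- guard (a joint): travel of the guard slide in m: about 0 to 0.015 at the start (guard over the nut), 0.08 at the end stop (nut clear). It slides along the fixture's -y, needs about 2 N and stays where it is left
- guard_grip (a point): middle of the red grip on top of the guard: a block 34 mm long (x) by 14 mm wide (y) that stands 28 mm above the guard's steel plate; this point is 15 mm above the plate and 13 mm below the top of the grip. The plate (71 x 60 x 4 mm) has its top 38 mm above the worktop. Axes are the fixture's: the guard opens along -y
- fixture: grey clamping fixture, fixed, base 110 (x) x 170 (y) x 12 mm; origin under the centre of the base on the worktop, z up. Two aluminium rails along y, 72 mm apart inside, tops 40 mm above the worktop, guide the guard; an end stop closes them at the -y end. The nut stands at y = +50 mm
- nut (a point): axis of the brass hex nut at its foot on the washer, 14 mm above the worktop: a fitting socket's mouth comes down to here; z up, x square to a flat. Nut 20 mm across flats, 14 mm high, top 2 mm narrowed as a lead; a 10 mm stud stands 3 mm out. It is tight and does not turn. A fitting socket goes on with its flats parallel to the nut's within about 10 degrees (every 60 degrees)
- rack: dark wooden rack, fixed, 56 (x) x 205 (y) x 14 mm; origin under its centre, its three pegs in a row along its y, 70 mm apart
- peg1 (a point): foot of rack peg 1 (at y = -70 mm of the rack) on the rack's top, 14 mm above the worktop; the steel peg is 9 mm across and 12 mm high with a tapered top. A socket on a peg rests with its mouth at this height
- peg2 (a point): foot of rack peg 2 (in the middle) on the rack's top, 14 mm above the worktop; the steel peg is 9 mm across and 12 mm high with a tapered top. A socket on a peg rests with its mouth at this height
- peg3 (a point): foot of rack peg 3 (at y = +70 mm of the rack) on the rack's top, 14 mm above the worktop; the steel peg is 9 mm across and 12 mm high with a tapered top. A socket on a peg rests with its mouth at this height
- socket_a_grip (a point): socket tool A, point on its axis at mid-grip, 55 mm above its mouth (bottom); z up, x square to a grip flat. Stands on any rack peg. Looks exactly like B and C: round steel socket (34 mm across, 34 mm tall), then a grey six-sided grip (26 mm across flats, 37 to 73 mm above the mouth), 77 mm tall in all, 0.1 to 0.21 kg
- socket_b_grip (a point): socket tool B, outwardly like A, point and axes alike. In the mouth of each of the three is a six-sided bore 20 mm deep with its flats parallel to those of the grip; the bores differ in width. Only one of the three tools fits the nut, with 1 mm of play all round; which one is not told
- socket_c_grip (a point): socket tool C, outwardly like A, point and axes alike. The tools that do not fit are too narrow: they stay standing on top of the nut, 12 mm or more higher than one that fits
- ring_clamp_mid (a point): bystander to be left where it is: wooden hand clamp, 34 x 120 x 20 mm; point at its centre
- pin_tin_mid (a point): bystander to be left where it is: round light-grey tin, 58 mm across, 24 mm high; point at its centre
- orange_cap_mid (a point): bystander to be left where it is: orange screw cap, 24 mm across, 15 mm high; point at its centre

How it is judged (in metres and radians):
On the way, in this order (a step that is already met when the one before it is completed fails the run):
1. the guard is slid fully to its end stop (value of joint guard above 0.0765 m), for 0.2 s.
2. the fitting socket, held in the gripper, is fully down on the nut (horizontal distance between socket_b_grip and nut below 0.0035 m and z of socket_b_grip in the frame of nut below 0.058 m and angle between socket_b_grip's own z axis and vertical below 0.08 rad and contact force between the fingers and socket_b above 1 N and contact force between socket_b and fixture above 0.5 N), for 0.2 s.
At the end, for the whole second after the job is handed in: Fitting socket gripped (over 1 N), upright (0.08 rad), within 3.5 mm of the nut axis, mouth within 3 mm of the washer, bearing on nut or fixture with over 0.5 N; guard within 3.5 mm of its end stop; other sockets let go, upright on rack pegs (7 mm of the axis, mouth within 3 mm of rack top) (all of step 2 and value of joint guard above 0.0765 m and ((horizontal distance between socket_a_grip and peg1 below 0.007 m and z of socket_a_grip in the frame of peg1 below 0.058 m) or (horizontal distance between socket_a_grip and peg2 below 0.007 m and z of socket_a_grip in the frame of peg2 below 0.058 m) or (horizontal distance between socket_a_grip and peg3 below 0.007 m and z of socket_a_grip in the frame of peg3 below 0.058 m)) and angle between each of socket_a_grip, socket_c_grip's own z axis and vertical below 0.08 rad and contact force between the fingers and socket_a below 0.1 N and ((horizontal distance between socket_c_grip and peg1 below 0.007 m and z of socket_c_grip in the frame of peg1 below 0.058 m) or (horizontal distance between socket_c_grip and peg2 below 0.007 m and z of socket_c_grip in the frame of peg2 below 0.058 m) or (horizontal distance between socket_c_grip and peg3 below 0.007 m and z of socket_c_grip in the frame of peg3 below 0.058 m)) and contact force between the fingers and socket_c below 0.1 N); the arm keeps its last pose, push and grip.
It fails at once if the wooden clamp is moved more than 30 mm (distance of ring_clamp_mid from where it was at the start of the episode above 0.03 m).
It fails at once if the round tin is moved more than 30 mm (distance of pin_tin_mid from where it was at the start of the episode above 0.03 m).
It fails at once if the orange cap is moved more than 30 mm (distance of orange_cap_mid from where it was at the start of the episode above 0.03 m).
It fails at once if a socket is rammed on the nut or fixture with more than 80 N (contact force between any of socket_a, socket_b, socket_c and fixture above 80 N).
It also fails if it takes over 72 s, if anything falls off the work surface, if the arm or the gripper's body presses on something with over 40 N, if the wrist force passes 120 N, or if a joint passes its speed limit or range.

### The arm

A 7-joint arm with a two-finger parallel gripper is mounted at the origin on a cart in front of the work surface, level with it; the furniture and walls round the work are solid. World frame = base frame: x ahead of the robot, y to its left, z up, the work surface at z = 0. Lengths are in mm, angles in rad, forces in N, time in s.
With the tool pointing down it reaches from about 400 to 875 mm from the base axis. Payload 4.4 kg.
Tool frame: the origin (TCP) lies midway between the tips of the shut fingers; the grasp point (between the pads) lies 19 mm behind it (ctrl.grip_point_offset is the distance from the TCP to the grasp point, in mm); z points along the fingers, y is the direction in which the jaws open and shut (so a half turn about z gives the same grasp; the last joint's range is limited). The gripper opens to 85 mm and grips with 20 to 120 N. Pads are 22 mm wide; open, the fingers measure 114 mm over their backs; the gripper's body (76 mm by 85 mm) begins 54 mm behind the grasp point. The pads swing forward as they close: fully open they stand 13 mm farther back than shut.
Start: joints at [-1.228, 0.628, 0.038, 1.517, -0.027, 0.996, -0.02], TCP at [258.359, 596.463, 231.313] pointing down, gripper open.
Joint ranges: [-3.06, 3.06], [-0.37, 2.12], [-1.25, 1.32], [0.18, 2.47], [-1.1, 4.24], [0.23, 1.98], [-2.94, 2.94]. Speed limits (rad/s): [2.57, 2.57, 3.14, 3.14, 3.14, 3.14, 3.14].

### API

Orientations are given as [roll, pitch, yaw] about the fixed x, y, z axes, in that order (R = Rz(yaw) Ry(pitch) Rx(roll)).
In Python, from cell import ctrl, imaging, models gives the robot as it stands. The module is installed in compiled form; this text tells all that it offers.
- The arm moves only by the tool drive_tool, never from a script. Its argument "deltas" is text: rows parted by semicolons, each of 5 numbers parted by spaces: the shift along the tool's x, y, z in m, then the turn about the tool's z in degrees, then the finger opening in m, from 0 to 0.0854. A call has 1 to 12 rows; each row is the pose to reach, as a shift and turn from the pose commanded when the call began, along the tool's axes at that moment; what a row does not reach only later rows make up. A row lasts 1/8 s, in which the tool goes at most 62.5 mm and 10.7 degrees, less where a joint would pass 70% of its speed; a pose out of reach is approached as far as the arm can. A call with a gripper value outside its range is refused whole. The fingers move at their own pace and stop on an object; the grip force is fixed at half the most. Time passes only in rows, so rows that repeat a pose let the fingers close. It gives the time, the measured TCP pose, the force and the opening at its end, in the units of the state.
- ctrl.read_state(): the state, without advancing time (a new reading comes with each control period).
- imaging.get_image(name): name is "scene" or "top" or "wrist"; returns a dict with "color" (384x512x3 uint8, red, green, blue), "range_z" (384x512 float32, mm along the optical axis (not along the pixel's ray), 0 where there is no reading), "vfov" (degrees; the focal length in pixels is half the picture's height over the tangent of half this angle, whatever the lens; pixels are square), "cx", "cy" (the principal point, pixels), "extrinsics" (4x4, takes a point from camera to world coordinates). Camera axes: x right, y down, z forward; pixel columns grow to the right and rows downward; lengths in mm; the calibration is good to about 2 mm. A picture is of the moment at which its call begins.
- ctrl.finish_job(): hands the job in, once; it reports no verdict.
Trained networks look in a picture, given as the dict that the camera call returned (one of the last four; its "shot" number tells which), for a name from the list of things; names that differ only in an ending like _2 or _b are one class to them, and where a whole thing is asked for, a point or a joint stands for the part that bears it (a point fixed in the world has none). Each returns a list of dicts, best first, with "score" (0 to 1); they miss things now and then, are a little off and sometimes report something else, mostly with a low value. They report only what shows in the picture. A call takes as long as a camera call.
- models.spot_in(picture, thing): "point" ([column, row] in pixels, amid what is visible of it).
- models.landmark_of(picture, thing): "point" ([column, row] in pixels: a listed point, or the origin of a listed thing).
The state is a dict: "clock": time; "qpos": joint angles; "qd": joint speeds; "tau": joint torques, N m; "eef_pos": TCP position; "tool_rot": TCP orientation; "force": force on the tool from outside, world axes, zero at the start; "torque": the same for the moment, N m; "width": finger opening in mm.
Only numpy, scipy, OpenCV 4.12 (cv2) and the standard library are available. Lean on these libraries where they do the work, as an engineer would, in place of code of your own. Each camera call takes 0.05 s, during which the arm holds its last target.

## Working session

There is one attempt and no reset: what is moved stays moved. The work goes in short steps, Python scripts to look and compute and a tool call to move; the robot and the scene stay as the last step left them, time stands still between calls to the robot, and variables do not carry over. Pictures are saved under pics/ and viewed, and the job is handed in when it is done.

Besides the shell and the picture viewer there is one more tool, called after "Emit:" in YAML: its name, and indented under it one key for each argument. drive_tool: Moves the arm, as the interface text tells. Its arguments: {"type":"object","properties":{"deltas":{"type":"string"}},"required":["deltas"]}

```bash
mkdir -p pics
cat > h.py <<'E'
import numpy as np, cv2
from cell import ctrl, imaging, models
def f(p): return p["color"].shape[0]/2/np.tan(np.radians(p["vfov"])/2)
def ray(p,uv):
    d=np.array([(uv[0]-p["cx"])/f(p),(uv[1]-p["cy"])/f(p),1.])
    E=np.array(p["extrinsics"]); return E[:3,3],E[:3,:3]@d
def atz(p,uv,z):
    o,d=ray(p,uv); return o+d*(z-o[2])/d[2]
def proj(p,X):
    E=np.array(p["extrinsics"]); c=E[:3,:3].T@(np.array(X)-E[:3,3])
    return np.array([c[0]/c[2]*f(p)+p["cx"],c[1]/c[2]*f(p)+p["cy"]])
def cloud(p):
    z=p["range_z"]; h,w=z.shape; u,v=np.meshgrid(np.arange(w),np.arange(h))
    P=np.stack([(u-p["cx"])/f(p)*z,(v-p["cy"])/f(p)*z,z],-1)
    E=np.array(p["extrinsics"]); return P@E[:3,:3].T+E[:3,3]
def save(p,n,s=1.5):
    cv2.imwrite("pics/"+n,cv2.resize(p["color"][:,:,::-1],None,fx=s,fy=s,interpolation=cv2.INTER_CUBIC))
E
python3 - <<'E'
from h import *
s=ctrl.read_state(); print({k:np.round(v,3) for k,v in s.items()}, ctrl.grip_point_offset)
for n in ["top","scene","wrist"]:
    p=imaging.get_image(n); save(p,n+"0.png"); print(n,np.round(p["extrinsics"],2).tolist(),p["vfov"])
    for t,z in [("guard_grip",53),("fixture",0),("nut",14),("rack",0),("peg1",14),("peg2",14),("peg3",14),("socket_a_grip",69),("ring_clamp_mid",10),("pin_tin_mid",12),("orange_cap_mid",7)]:
        for r in models.landmark_of(p,t)[:3]:
            print(n,t,round(r["score"],2),np.round(r["point"],1),np.round(atz(p,r["point"],z),1))
E
```

```text
{'clock': np.float64(0.0), 'qpos': array([-1.228,  0.629,  0.038,  1.518, -0.027,  0.996, -0.02 ]), 'qd': array([0.001, 0.   , 0.002, 0.001, 0.001, 0.   , 0.001]), 'tau': array([-2.0000e-03, -5.6340e+01,  1.2260e+00, -1.9345e+01,  1.1000e-02,
        1.0000e-02,  0.0000e+00]), 'eef_pos': array([258.085, 595.902, 230.415]), 'tool_rot': array([-3.14 , -0.   ,  2.733]), 'force': array([-0.423,  0.424, -0.056]), 'torque': array([-0.005,  0.06 , -0.011]), 'width': np.float64(85.426)} 18.700000000000003
top [[0.02, -0.99, 0.13, 469.26], [-1.0, -0.02, 0.01, 129.19], [-0.01, -0.13, -0.99, 995.24], [0.0, 0.0, 0.0, 1.0]] 46.71226527014446
top guard_grip 0.94 [322.1 204.8] [583.5 -13.4  53. ]
top guard_grip 0.27 [173.5 238. ] [506.6 300.7  53. ]
top fixture 0.74 [337.1 213.8] [570.2 -54.9   0. ]
top nut 0.6 [320.8 211.7] [572.8 -16.4  14. ]
top nut 0.55 [143.  229.9] [524.7 376.1  14. ]
top nut 0.51 [206.8 247.3] [489.3 233.6  14. ]
top rack 0.93 [176.2 235.5] [514.4 304.5   0. ]
top rack 0.67 [337.4 212.5] [573.2 -55.6   0. ]
top peg1 0.79 [207.  248.4] [486.9 233.1  14. ]
top peg1 0.75 [174.8
[... 1171 characters left out ...]
 [525.2 384.6  14. ]
scene peg2 0.61 [186. 180.] [505.3 315.4  14. ]
scene peg3 0.81 [199.1 199.7] [492.1 230.6  14. ]
scene peg3 0.77 [178.5 163.5] [525.2 384.6  14. ]
scene peg3 0.61 [186. 180.] [505.3 315.4  14. ]
scene socket_a_grip 0.57 [197.  186.1] [492.9 233.2  69. ]
scene socket_a_grip 0.33 [193.6 180. ] [498.4 257.4  69. ]
scene ring_clamp_mid 0.96 [287.3 187.9] [714. 109.  10.]
scene pin_tin_mid 0.84 [323.5 212.5] [729.7 -21.5  12. ]
scene orange_cap_mid 0.67 [190.5 180. ] [518.4 312.7   7. ]
scene orange_cap_mid 0.37 [239.1 150.8] [702.1 317.4   7. ]
wrist [[0.4, 0.88, 0.25, 195.31], [0.92, -0.38, -0.11, 623.61], [0.0, 0.27, -0.96, 372.66], [0.0, 0.0, 0.0, 1.0]] 65.45856374620388
```

View pics/top0.png

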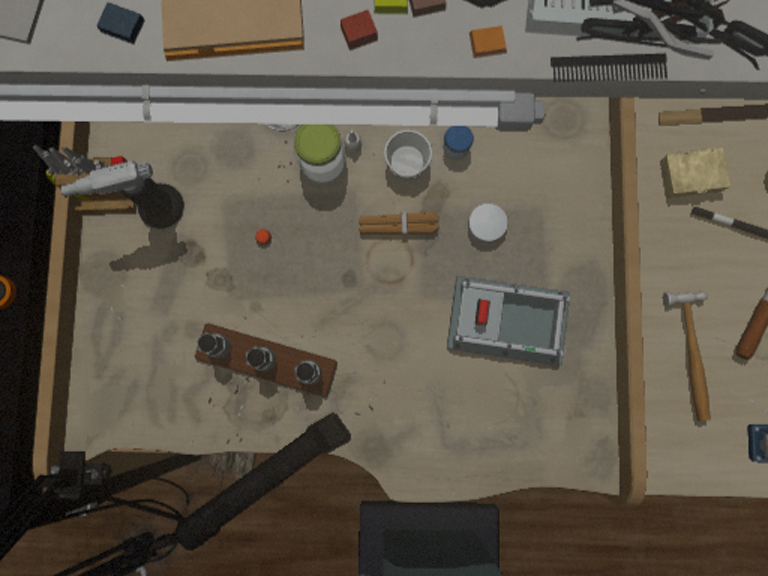

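View pics/scene0.png

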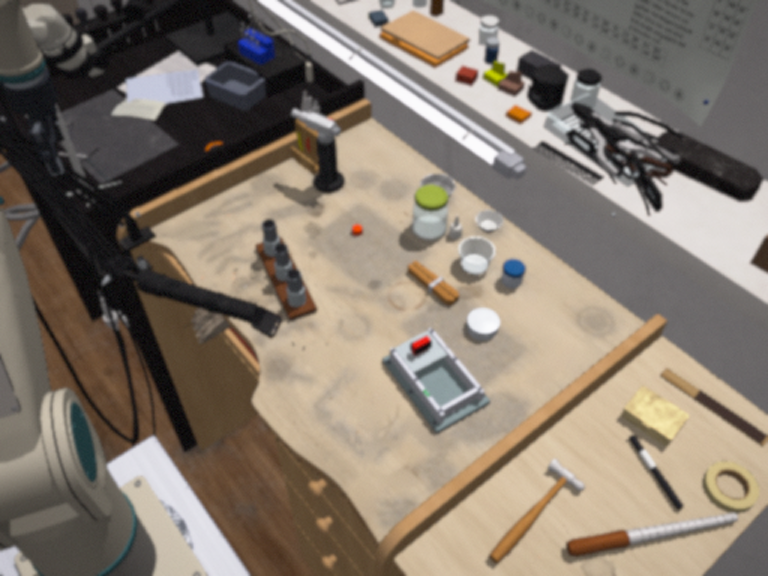

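View pics/wrist0.png

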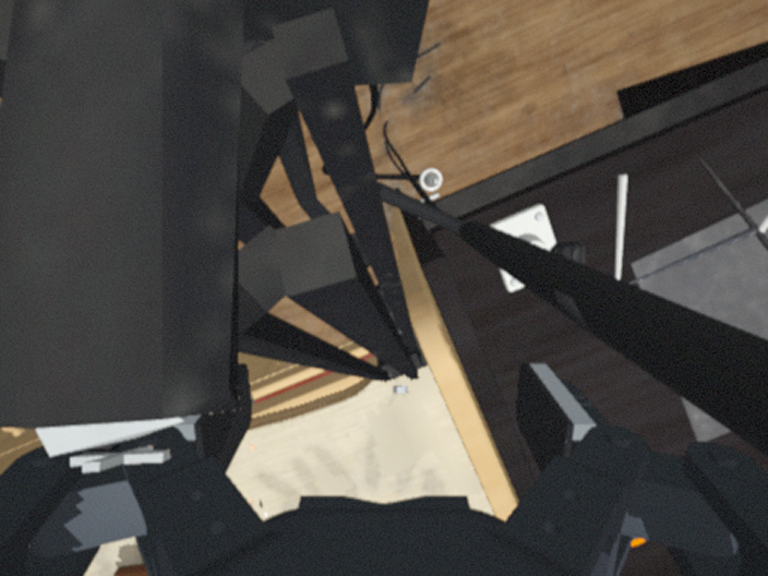

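The top view shows the fixture near pixel (510,320), with the red grip at (482,312). The rack has three sockets at (210,343), (260,358) and (307,372). A dark boom lies near (270,480). Next I'll fit the geometry and check the boom's height.

Run:
```python
from h import *
p=imaging.get_image("top"); C=cloud(p); z=C[...,2]; 
np.save("/tmp/C.npy",C)
def rect(x0,x1,y0,y1,z0,z1):
    m=(C[...,0]>x0)&(C[...,0]<x1)&(C[...,1]>y0)&(C[...,1]<y1)&(z>z0)&(z<z1)
    return C[m]
q=rect(470,680,-160,50,28,46); r=cv2.minAreaRect(q[:,:2].astype(np.float32)); print("fix rails",len(q),r)
q=rect(470,680,-160,50,5,80); print("fix all",cv2.minAreaRect(q[:,:2].astype(np.float32)))
q=rect(430,580,180,430,8,22); print("rack",len(q),cv2.minAreaRect(q[:,:2].astype(np.float32)))
q=rect(470,680,-160,50,55,75); print("grip",len(q),q.mean(0),cv2.minAreaRect(q[:,:2].astype(np.float32)))
q=rect(430,580,180,430,68,90);
lab=cv2.kmeans(q[:,:2].astype(np.float32),3,None,(3,50,.1),5,0); print("sock tops",len(q),lab[2].tolist(), np.median(q[:,2]))
# obstacles
for (a,b) in [(100,200),(200,300),(300,400),(400,600),(600,900)]:
    m=(z>a)&(z<b)&(p["range_z"]>0)
    if m.sum(): print(a,b,m.sum(),np.percentile(C[m],[0,50,100],axis=0).round().tolist())
h=np.clip(z,0,400)/400*255
cv2.imwrite("pics/h0.png",cv2.resize(cv2.applyColorMap(h.astype(np.uint8),cv2.COLORMAP_JET),None,fx=1.5,fy=1.5))
cv2.imwrite("pics/crop0.png",cv2.resize(p["color"][180:270,100:390,::-1],None,fx=2.75,fy=2.75,interpolation=2))
```

```text
fix rails 1527 ((570.5225830078125, -56.88043975830078), (155.77236938476562, 88.3660888671875), 82.74687194824219)
fix all ((577.9910278320312, -57.11692810058594), (201.1956329345703, 192.9477996826172), 8.309308052062988)
rack 1588 ((505.21282958984375, 301.5496520996094), (205.3633575439453, 55.8983039855957), 75.1399154663086)
grip 122 [575.95304371 -10.36452472  64.29534333] ((576.3450317382812, -11.121517181396484), (15.128798484802246, 33.9675178527832), 82.51945495605469)
sock tops 324 [[504.8623352050781, 298.8898620605469], [486.82757568359375, 232.70912170410156], [522.50244140625, 365.8704833984375]] 87.53080238770161
100 200 3799 [[227.0, 230.0, 100.0], [307.0, 474.0, 127.0], [783.0, 603.0, 183.0]]
300 400 30597 [[728.0, -252.0, 343.0], [768.0, 150.0, 391.0], [847.0, 522.0, 400.0]]
400 600 9093 [[766.0, -219.0, 400.0], [802.0, 155.0, 416.0], [838.0, 503.0, 436.0]]
```

View pics/h0.png

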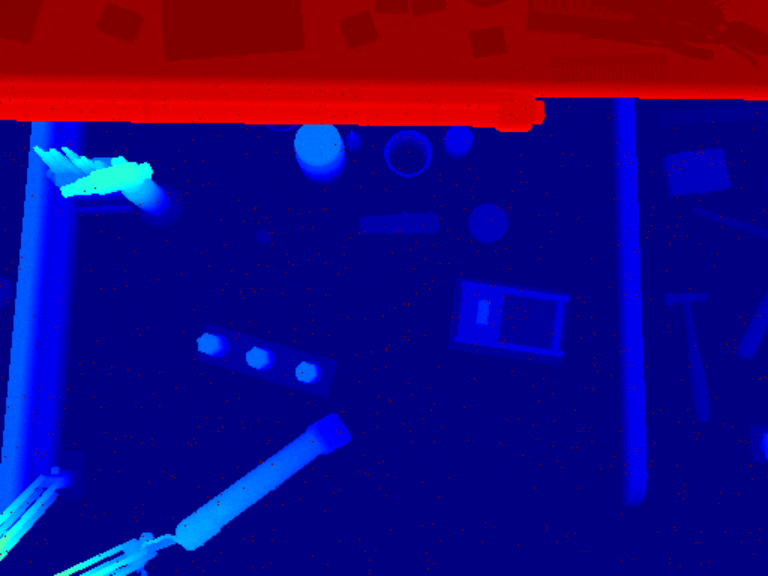

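View pics/crop0.png

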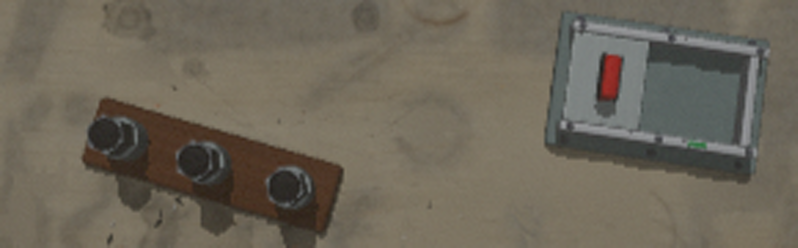

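```bash
cat >> h.py <<'E'
def to(x,y,z,yaw=None,path=62.5):
    "deltas in tool axes (m, deg) from measured pose to target; yaw deg, mod 180 nearest"
    s=ctrl.read_state(); P=s["eef_pos"]; r,pt,yw=s["tool_rot"]
    from scipy.spatial.transform import Rotation as R
    M=R.from_euler("xyz",[r,pt,yw]).as_matrix()
    # use ideal vertical axes at measured yaw
    Mi=R.from_euler("xyz",[np.pi,0,yw]).as_matrix()
    d=Mi.T@(np.array([x,y,z])-P)
    t=0
    if yaw is not None: t=-((yaw-np.degrees(yw)+90)%180-90)
    print("clock %.2f pos %s yaw %.2f tilt %.2f q %s F %s w %.1f"%(s["clock"],np.round(P,1),np.degrees(yw),np.degrees(np.arccos(-M[2,2])),np.round(s["qpos"],2),np.round(s["force"],1),s["width"]))
    print("delta m:",np.round(d/1000,4)," turn deg:",round(t,2)," dist",round(np.linalg.norm(d),1))
E
python3 -c "
from h import *
to(576,-10.7,230,172.75); to(576,-10.7,110,172.75)"
```

```text
clock 1.85 pos [258.4 596.5 231.3] yaw 156.58 tilt 0.00 q [-1.23  0.63  0.04  1.52 -0.03  1.   -0.02] F [-0.6 -0.6  0.5] w 85.3
delta m: [-0.5328 -0.4308  0.0013]  turn deg: -16.17  dist 685.2
clock 1.85 pos [258.4 596.5 231.3] yaw 156.58 tilt 0.00 q [-1.23  0.63  0.04  1.52 -0.03  1.   -0.02] F [-0.6 -0.6  0.5] w 85.3
delta m: [-0.5328 -0.4308  0.1213]  turn deg: -16.17  dist 695.9
```

Emit:
drive_tool:
  deltas: "-0.03 -0.024 0 -1 0.085; -0.07 -0.057 0 -3 0.085; -0.115 -0.093 0 -5 0.085; -0.16 -0.13 0 -7 0.085; -0.205 -0.166 0 -8 0.085; -0.25 -0.202 0 -10 0.085; -0.295 -0.239 0 -11 0.085; -0.34 -0.275 0 -12 0.085; -0.385 -0.311 0.01 -14 0.085; -0.43 -0.348 0.02 -15 0.085; -0.475 -0.384 0.04 -16 0.085; -0.505 -0.408 0.06 -16.2 0.085"

```text
clock: 3.35
eef_pos: [560.9, 18.0, 171.0]
tool_rot: [-3.141, 0.002, 3.013]
force: [0.6, 0.2, -0.2]
width: 85.2
```

```bash
python3 -c "
from h import *
to(576,-10.7,110,172.75)
to(576,-10.7,46,172.75)"
```

```text
clock 3.35 pos [560.9  18.  171. ] yaw 172.61 tilt 0.10 q [-0.08  0.58 -0.01  1.83  0.01  0.73  1.35] F [ 0.6  0.2 -0.2] w 85.2
delta m: [-0.0187 -0.0265  0.061 ]  turn deg: -0.14  dist 69.1
clock 3.35 pos [560.9  18.  171. ] yaw 172.61 tilt 0.10 q [-0.08  0.58 -0.01  1.83  0.01  0.73  1.35] F [ 0.6  0.2 -0.2] w 85.2
delta m: [-0.0187 -0.0265  0.125 ]  turn deg: -0.14  dist 129.2
```

Emit:
drive_tool:
  deltas: "-0.01 -0.014 0.02 0 0.06; -0.0187 -0.0265 0.04 0 0.06; -0.0187 -0.0265 0.04 0 0.06; -0.0187 -0.0265 0.04 0 0.06"

```text
clock: 3.85
eef_pos: [574.7, -5.4, 131.6]
tool_rot: [3.141, -0.0, 3.018]
force: [0.2, 0.2, 0.4]
width: 59.7
```

Run:
```python
from h import *
to(576,-10.7,46,172.75)
p=imaging.get_image("wrist"); save(p,"w1.png"); print(np.round(p["extrinsics"],2).tolist())
for t,z in [("guard_grip",53),("fixture",0)]:
  for r in models.landmark_of(p,t)[:2]: print(t,r["score"],np.round(r["point"],1),atz(p,r["point"],z).round(1))
C=cloud(p); hsv=cv2.cvtColor(p["color"],cv2.COLOR_RGB2HSV)
m=((hsv[...,0]<8)|(hsv[...,0]>172))&(hsv[...,1]>150)&(hsv[...,2]>60)&(C[...,2]>58)&(C[...,2]<72)
q=C[m]; print(len(q), np.median(q,0), cv2.minAreaRect(q[:,:2].astype(np.float32)))
q=C[(C[...,2]>32)&(C[...,2]<45)&(abs(C[...,0]-570)<80)&(C[...,1]<60)]; print(cv2.minAreaRect(q[:,:2].astype(np.float32)))
```

```text
clock 3.85 pos [574.7  -5.4 131.6] yaw 172.90 tilt 0.06 q [-0.03  0.65 -0.01  1.83  0.01  0.67  1.4 ] F [0.2 0.2 0.4] w 59.7
delta m: [-0.002  -0.0051  0.0856]  turn deg: 0.15  dist 85.8
[[0.12, 0.95, 0.27, 506.44], [0.99, -0.12, -0.03, 2.68], [0.0, 0.27, -0.96, 272.93], [0.0, 0.0, 0.0, 1.0]]
guard_grip 0.65 [246.2 205.5] [576.  -12.9  53. ]
fixture 0.92 [202.2 188.2] [570.6 -55.5   0. ]
fixture 0.2 [253.1 195.5] [583.6  -8.8   0. ]
717 [575.41319447 -11.83992015  64.28666318] ((576.6581420898438, -12.226373672485352), (12.145304679870605, 32.77973937988281), 82.8716812133789)
((576.9769897460938, -110.04730224609375), (120.35570526123047, 275.83123779296875), 6.415937423706055)
```

View pics/w1.png

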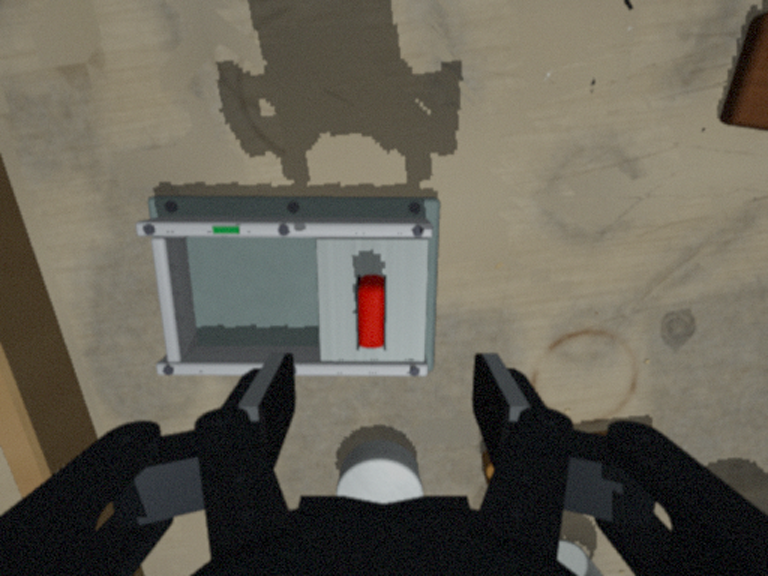

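```bash
python3 -c "
from h import *
to(576.2,-12,47,172.8)"
```

```text
clock 4.00 pos [575.   -5.9 132.2] yaw 172.89 tilt 0.08 q [-0.03  0.65 -0.01  1.83  0.01  0.67  1.4 ] F [-0.6 -0.4 -0.9] w 59.9
delta m: [-0.0019 -0.0059  0.0852]  turn deg: 0.09  dist 85.4
```

Emit:
drive_tool:
  deltas: "-0.0019 -0.006 0.02 0 0.06; -0.0019 -0.006 0.05 0 0.06; -0.0019 -0.006 0.075 0 0.06; -0.0019 -0.006 0.085 0 0.06; -0.0019 -0.006 0.085 0 0.04; -0.0019 -0.006 0.085 0 0.02; -0.0019 -0.006 0.085 0 0.005; -0.0019 -0.006 0.085 0 0.005; -0.0019 -0.006 0.085 0 0.005"

```text
clock: 5.12
eef_pos: [576.8, -13.3, 47.6]
tool_rot: [3.141, 0.002, 3.015]
force: [-0.6, -0.5, 6.7]
width: 12.8
```

```bash
python3 -c "
from h import *
to(576.2,-12,47,172.8)"
```

```text
clock 5.12 pos [576.8 -13.3  47.6] yaw 172.77 tilt 0.13 q [-0.02  0.78 -0.01  1.86  0.02  0.49  1.4 ] F [-0.6 -0.5  6.7] w 12.8
delta m: [0.0008 0.0012 0.0006]  turn deg: -0.03  dist 1.5
```

Emit:
drive_tool:
  deltas: "0 -0.008 -0.001 0 0.005; 0 -0.018 -0.001 0 0.005; 0 -0.028 -0.001 0 0.005; 0 -0.038 -0.001 0 0.005; 0 -0.048 -0.001 0 0.005; 0 -0.058 -0.001 0 0.005; 0 -0.066 -0.001 0 0.005; 0 -0.072 -0.001 0 0.005; 0 -0.076 -0.001 0 0.005; 0 -0.079 -0.001 0 0.005; 0 -0.082 -0.001 0 0.005; 0 -0.082 -0.001 0 0.005"

```text
clock: 6.62
eef_pos: [567.1, -87.8, 47.6]
tool_rot: [3.134, 0.001, 3.02]
force: [4.2, 13.6, 5.1]
width: 12.7
```

```bash
python3 -c "
from h import *
to(576.2,-12,47,172.8)"
```

```text
clock 6.62 pos [567.1 -87.8  47.6] yaw 173.02 tilt 0.45 q [ 0.13  0.78 -0.04  1.87  0.04  0.49  1.52] F [ 4.2 13.6  5.1] w 12.7
delta m: [0.0001 0.0763 0.0006]  turn deg: 0.22  dist 76.3
```

Emit:
drive_tool:
  deltas: "0 0.005 0 0 0.005; 0 0.005 0 0 0.03; 0 0.005 0 0 0.05; 0 0.005 0 0 0.06; 0 0.005 -0.03 0 0.06; -0.01 0.02 -0.08 0 0.06; -0.02 0.04 -0.13 0 0.06; -0.03 0.06 -0.18 0 0.06; -0.03 0.06 -0.18 0 0.06"

```text
clock: 7.75
eef_pos: [606.2, -37.2, 231.5]
tool_rot: [3.14, 0.009, 3.018]
force: [-0.1, -1.0, -0.4]
width: 59.7
```

Run:
```python
from h import *
p=imaging.get_image("wrist"); save(p,"w2.png")
t=imaging.get_image("top")
cv2.imwrite("pics/crop2.png",cv2.resize(t["color"][150:250,260:390,::-1],None,fx=5,fy=5,interpolation=2))
for q,n in [(p,"w"),(t,"t")]:
  for th,z in [("guard_grip",53),("fixture",0),("nut",14)]:
    for r in models.landmark_of(q,th)[:2]: print(n,th,r["score"],np.round(r["point"],1),atz(q,r["point"],z).round(1))
to(576,-8,200,172)
```

```text
w guard_grip 0.95 [203.6 140.7] [563.6 -87.   53. ]
w fixture 0.72 [238.8 140.1] [572.7 -53.4   0. ]
w nut 0.6 [273.3 142.2] [578.9 -12.2  14. ]
t guard_grip 0.64 [356.8 210.9] [571.8 -86.9  53. ]
t fixture 0.62 [336.3 212.3] [573.6 -53.2   0. ]
t fixture 0.21 [357.4 211.1] [ 577.2 -100.4    0. ]
t nut 0.88 [319.1 213.8] [568.  -12.6  14. ]
clock 8.15 pos [602.1 -39.7 226.1] yaw 172.73 tilt 0.14 q [ 0.04  0.57 -0.03  1.66  0.02  0.92  1.44] F [ 0.4 -0.1 -0.3] w 59.8
delta m: [0.0299 0.0281 0.0261]  turn deg: 0.73  dist 48.6
```

View pics/w2.png

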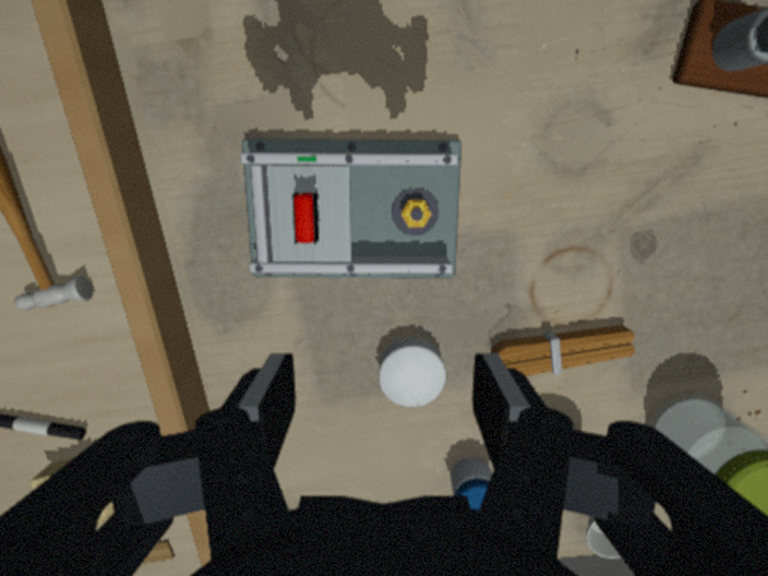

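View pics/crop2.png

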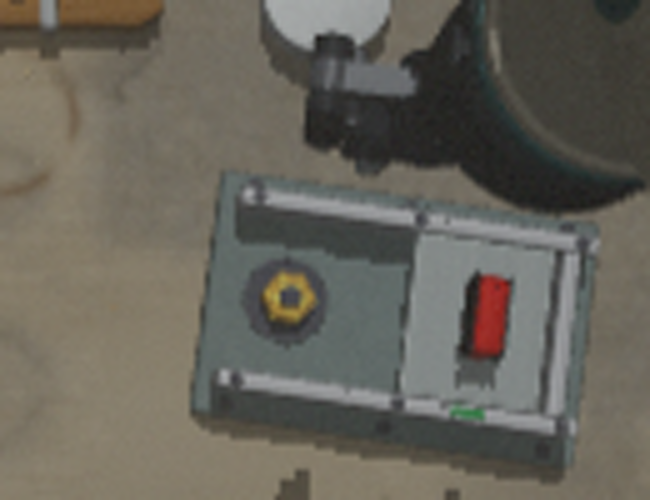

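Emit:
drive_tool:
  deltas: "0.015 0.015 0.035 0 0.06; 0.028 0.029 0.07 0 0.06; 0.028 0.029 0.075 0 0.06; 0.028 0.029 0.075 0 0.06; 0.028 0.029 0.075 0 0.06"

```text
clock: 8.78
eef_pos: [580.4, -7.9, 153.6]
tool_rot: [-3.141, 0.003, 3.014]
force: [0.2, 0.2, -0.3]
width: 59.6
```

Run:
```python
from h import *
p=imaging.get_image("wrist")
to(576,-9,150)
hsv=cv2.cvtColor(p["color"],cv2.COLOR_RGB2HSV)
m=((hsv[...,0]>15)&(hsv[...,0]<35)&(hsv[...,1]>120)&(hsv[...,2]>70)).astype(np.uint8); m[:, :180]=0;m[:,330:]=0
r=models.landmark_of(p,"nut"); print(r[:2],[atz(p,x["point"],14).round(1) for x in r[:2]])
n,l,s,c=cv2.connectedComponentsWithStats(m); i=1+np.argmax(s[1:,4]); print(s[i],c[i],atz(p,c[i],28))
u,v=map(int,c[i]); cr=p["color"][v-40:v+40,u-50:u+50,::-1]
cv2.imwrite("pics/nut3.png",cv2.resize(cr,None,fx=7,fy=7,interpolation=2))
C=cloud(p); z=C[...,2][v-30:v+30,u-30:u+30]; Q=C[v-30:v+30,u-30:u+30]
for a,b in [(20,26),(26,30),(30,40)]:
  k=(z>a)&(z<b); 
  if k.sum()>4: print(a,b,k.sum(),Q[k].mean(0),cv2.minEnclosingCircle(Q[k][:,:2].astype(np.float32)))
save(p,"w3.png")
```

```text
clock 8.82 pos [580.2  -7.8 153.6] yaw 172.70 tilt 0.16 q [-0.02  0.62 -0.03  1.8   0.03  0.72  1.38] F [0.1 0.5 0.7] w 59.9
delta m: [ 0.004  -0.0018  0.0036]  turn deg: 0  dist 5.6
[{'point': [252.8, 178.6], 'score': 0.56}] [array([575.2, -10. ,  14. ])]
[243 172  24  23 341] [254.71260997 182.5542522 ] [575.94405809  -8.16611928  28.        ]
20 26 131 [576.05329651  -7.92694503  24.44731045] ((578.0528564453125, -8.216320037841797), 11.380420684814453)
26 30 255 [577.64208351  -8.47528088  27.48627996] ((578.3226928710938, -8.251885414123535), 10.197541236877441)
30 40 26 [577.835991    -7.78868459  30.38470223] ((578.036376953125, -8.033089637756348), 4.526642322540283)
```

View pics/nut3.png

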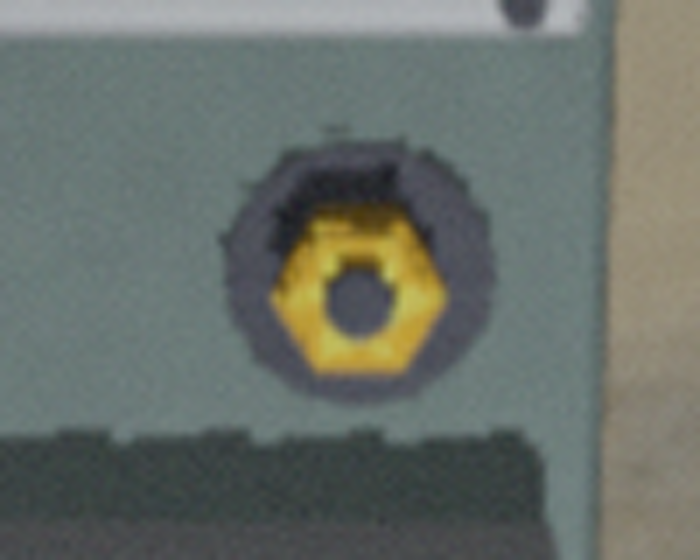

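```bash
python3 -c "
from h import *
to(500,275,225,172.8)"
```

```text
clock 8.88 pos [579.9  -7.6 153.5] yaw 172.71 tilt 0.14 q [-0.02  0.62 -0.03  1.8   0.03  0.72  1.38] F [-0.  -0.6  0.1] w 59.8
delta m: [ 0.1152  0.2702 -0.0715]  turn deg: -0.09  dist 302.3
```

Emit:
drive_tool:
  deltas: "0.01 0.025 -0.02 0 0.06; 0.03 0.07 -0.04 0 0.06; 0.053 0.125 -0.06 0 0.06; 0.077 0.18 -0.07 0 0.06; 0.098 0.23 -0.0715 0 0.06; 0.11 0.26 -0.0715 0 0.06; 0.115 0.27 -0.0715 0 0.06; 0.115 0.27 -0.0715 0 0.06; 0.115 0.27 -0.0715 0 0.06"

```text
clock: 10.0
eef_pos: [499.6, 273.2, 223.9]
tool_rot: [-3.14, 0.001, 3.012]
force: [0.5, -0.7, -0.0]
width: 60.2
```

```bash
cat > sock.py <<'E'
from h import *
import sys
p=imaging.get_image("wrist"); C=cloud(p); save(p,sys.argv[1])
to(500,275,225,172.8)
z=C[...,2]
m=((z>84)&(z<97)&(C[...,0]>440)&(C[...,0]<570)&(C[...,1]>190)&(C[...,1]<420)).astype(np.uint8)
n,l,s,c=cv2.connectedComponentsWithStats(m)
for i in range(1,n):
    if s[i,4]<150: continue
    q=C[l==i]; q=q[abs(q[:,2]-np.median(q[:,2]))<3]
    xy=q[:,:2]; (cx,cy),rr=cv2.minEnclosingCircle(xy.astype(np.float32))
    # hex fit: support extents per angle, 60-deg periodic min width
    best=[]
    for a in range(0,60,1):
        w=0
        for k in range(3):
            t=np.radians(a+60*k); d=xy@[np.cos(t),np.sin(t)]; w+=np.percentile(d,99)-np.percentile(d,1)
        best.append(w/3)
    a=int(np.argmin(best)); print("sock px",c[i].round(),"n",s[i,4],"circ",round(cx,1),round(cy,1),"r",round(rr,1),"mean",xy.mean(0).round(1),"z",np.median(q[:,2]).round(1),"hex normal deg(mod60)",a,"w",round(best[a],1),"max",round(max(best),1))
for r in models.landmark_of(p,"socket_a_grip")[:4]: print("lm",round(r["score"],2),np.round(r["point"]),atz(p,r["point"],69).round(1))
E
python3 sock.py w4.png
```

```text
clock 10.05 pos [499.6 273.2 223.8] yaw 172.59 tilt 0.07 q [-0.54  0.52 -0.02  1.76  0.02  0.87  0.88] F [ 0.4 -0.1 -0.6] w 60.2
delta m: [-0.0002  0.0018 -0.0012]  turn deg: -0.21  dist 2.2
sock px [213. 178.] n 629 circ 488.3 233.0 r 14.8 mean [487.7 233.4] z 88.5 hex normal deg(mod60) 39 w 24.8 max 25.7
sock px [285. 187.] n 611 circ 506.2 300.7 r 14.3 mean [505.7 300.2] z 88.5 hex normal deg(mod60) 43 w 24.5 max 25.4
sock px [356. 196.] n 610 circ 524.4 368.1 r 14.5 mean [523.7 367.4] z 88.7 hex normal deg(mod60) 45 w 24.8 max 25.5
lm 0.9 [217. 176.] [490.2 234.9  69. ]
lm 0.3 [ 68. 341.] [665.9  25.6  69. ]
```

View pics/w4.png

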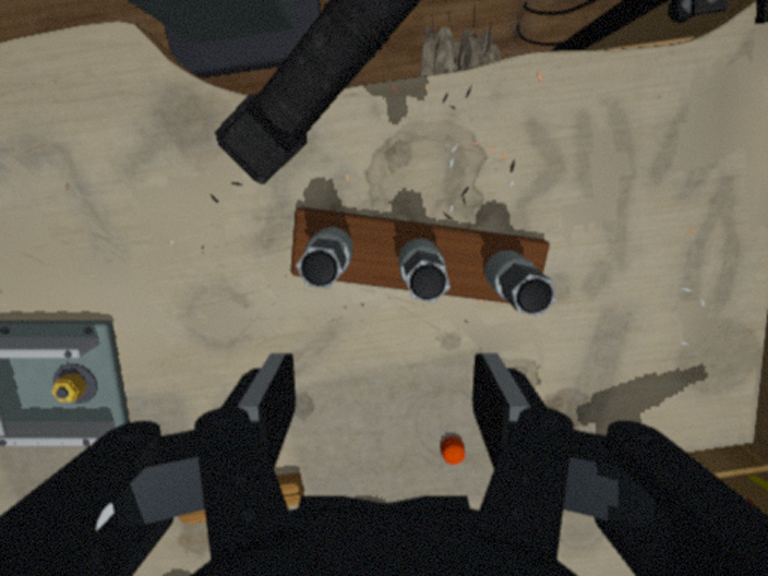

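Run:
```python
from h import *
p=imaging.get_image("wrist")
cv2.imwrite("pics/s4.png",cv2.resize(p["color"][145:215,190:375,::-1],None,fx=4.3,fy=4.3,interpolation=2))
```

```text
(no output)
```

View pics/s4.png

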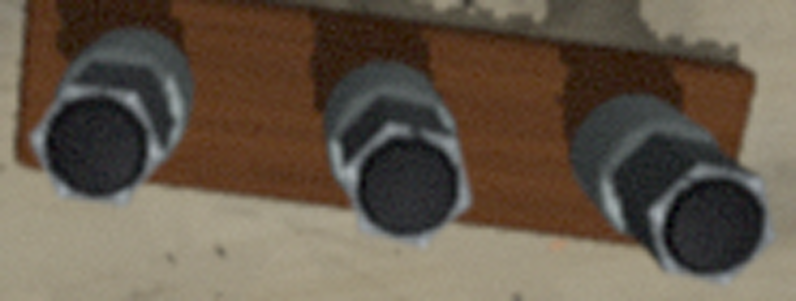

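```bash
cat > hexfit.py <<'E'
from h import *
import sys
from scipy.ndimage import map_coordinates
def hexfit(cx0,cy0,name):
    p=imaging.get_image("wrist"); C=cloud(p)
    # rectify top plane z=87 -> 0.25mm grid
    zt=86.
    g=np.arange(-22,22,.25); X,Y=np.meshgrid(cx0+g,cy0+g)
    E=np.array(p["extrinsics"]); P=np.stack([X,Y,np.full_like(X,zt)],-1)-E[:3,3]; c=P@E[:3,:3]
    u=c[...,0]/c[...,2]*f(p)+p["cx"]; v=c[...,1]/c[...,2]*f(p)+p["cy"]
    im=cv2.remap(p["color"],u.astype(np.float32),v.astype(np.float32),cv2.INTER_CUBIC)
    zz=cv2.remap(C[...,2].astype(np.float32),u.astype(np.float32),v.astype(np.float32),cv2.INTER_NEAREST)
    m=(zz>81).astype(float)
    best=(-1,)
    for a in range(0,60,2):
        ns=[(np.cos(np.radians(a+60*k)),np.sin(np.radians(a+60*k))) for k in range(3)]
        for dx in np.arange(-5,5.1,.5):
            for dy in np.arange(-5,5.1,.5):
                d=np.max([abs((X-cx0-dx)*n[0]+(Y-cy0-dy)*n[1]) for n in ns],0)
                h=d<13; s=(m*h).sum()/np.maximum(m,h).sum()
                if s>best[0]: best=(s,a,dx,dy)
    print("hex IoU %.3f normal %d deg mod60, centre %.1f %.1f"%(best[0],best[1],cx0+best[2],cy0+best[3]), "med z",np.median(zz[m>0]))
    s,a,dx,dy=best; big=cv2.resize(im[:,:,::-1],None,fx=3,fy=3).copy()
    pts=[(((np.array([dx,dy])+15.01*np.array([np.cos(np.radians(a+30+60*k)),np.sin(np.radians(a+30+60*k))]))+22)/.25*3) for k in range(6)]
    cv2.polylines(big,[np.int32(pts)],True,(0,255,0),1); cv2.imwrite("pics/"+name,big)
    return best
if __name__=="__main__":
    hexfit(float(sys.argv[1]),float(sys.argv[2]),sys.argv[3])
E
python3 -c "
from h import *
to(488,233,168)"
```

```text
clock 10.15 pos [499.3 273.8 223.8] yaw 172.63 tilt 0.04 q [-0.54  0.52 -0.02  1.76  0.02  0.87  0.88] F [ 0.8 -0.6  0.2] w 59.8
delta m: [ 0.006  -0.042   0.0558]  turn deg: 0  dist 70.1
```

Emit:
drive_tool:
  deltas: "0.003 -0.02 0.03 0 0.07; 0.006 -0.042 0.055 0 0.07; 0.006 -0.042 0.056 0 0.07; 0.006 -0.042 0.056 0 0.07; 0.006 -0.042 0.056 0 0.07"

```text
clock: 10.78
eef_pos: [488.4, 236.1, 168.9]
tool_rot: [3.139, 0.002, 3.016]
force: [0.3, -0.7, 0.6]
width: 70.4
```

```bash
python3 hexfit.py 488.3 233 s5.png; python3 -c "
from h import *
to(488.3,233,50)"
```

```text
hex IoU 0.938 normal 44 deg mod60, centre 487.8 233.0 med z 88.36434
clock 10.82 pos [488.2 235.9 168.8] yaw 172.83 tilt 0.15 q [-0.48  0.56 -0.03  1.89  0.02  0.7   0.92] F [-0.1  0.7  0.1] w 69.8
delta m: [-0.0005 -0.0029  0.1188]  turn deg: 0  dist 118.8
```

View pics/s5.png

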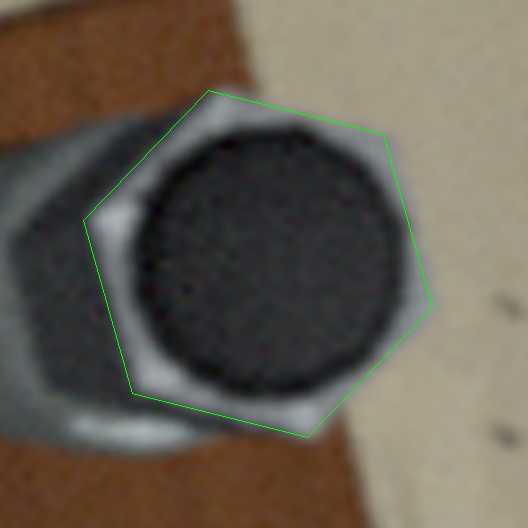

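```bash
python3 -c "
from h import *
to(487.8,233,53,74)"
```

```text
clock 10.82 pos [488.2 235.9 168.8] yaw 172.83 tilt 0.15 q [-0.48  0.56 -0.03  1.89  0.02  0.7   0.92] F [-0.1  0.7  0.1] w 69.8
delta m: [ 0.     -0.003   0.1158]  turn deg: -81.17  dist 115.8
```

Emit:
drive_tool:
  deltas: "0 -0.003 0 10 0.075; 0 -0.003 0 20 0.075; 0 -0.003 0 30 0.075; 0 -0.003 0 40 0.075; 0 -0.003 0 50 0.075; 0 -0.003 0 60 0.075; 0 -0.003 0 70 0.075; 0 -0.003 0 80 0.075; 0 -0.003 0 90 0.075; 0 -0.003 0 98.8 0.075; 0 -0.003 0.02 98.8 0.075; 0 -0.003 0.04 98.8 0.075"

```text
clock: 12.32
eef_pos: [487.5, 233.1, 128.1]
tool_rot: [3.14, -0.002, 1.293]
force: [-0.1, 0.1, -0.7]
width: 75.1
```

```bash
python3 -c "
from h import *
to(487.8,233,53,74)"
```

```text
clock 12.32 pos [487.5 233.1 128.1] yaw 74.08 tilt 0.14 q [-0.78  0.66  0.43  1.93 -0.44  0.64 -0.34] F [-0.1  0.1 -0.7] w 75.1
delta m: [-0.      0.0003  0.0751]  turn deg: 0.08  dist 75.1
```

Emit:
drive_tool:
  deltas: "0 0 0.03 0 0.075; 0 0 0.06 0 0.075; 0 0 0.075 0 0.07; 0 0 0.075 0 0.05; 0 0 0.075 0 0.03; 0 0 0.075 0 0.02; 0 0 0.075 0 0.02; 0 0 0.075 0 0.02; 0 0 0.075 0 0.02"

```text
clock: 13.45
eef_pos: [488.0, 232.0, 54.0]
tool_rot: [3.14, -0.002, 1.291]
force: [-0.4, -0.3, 7.0]
width: 25.3
```

```bash
python3 -c "
from h import *
to(487.8,233,53,74)"
```

```text
clock 13.45 pos [488. 232.  54.] yaw 73.97 tilt 0.14 q [-0.71  0.77  0.34  1.97 -0.52  0.48 -0.28] F [-0.4 -0.3  7. ] w 25.3
delta m: [ 0.0009 -0.0004  0.001 ]  turn deg: -0.03  dist 1.4
```

```bash
python3 -c "
from h import *
to(578,-8.1,130,82.8)"
```

```text
clock 13.45 pos [488. 232.  54.] yaw 73.97 tilt 0.14 q [-0.71  0.77  0.34  1.97 -0.52  0.48 -0.28] F [-0.4 -0.3  7. ] w 25.3
delta m: [-0.2059  0.1528 -0.076 ]  turn deg: -8.83  dist 267.5
```

Emit:
drive_tool:
  deltas: "0 0 -0.015 0 0.02; 0 0 -0.04 0 0.02; 0 0 -0.065 0 0.02; -0.02 0.015 -0.076 -1 0.02; -0.05 0.037 -0.076 -2 0.02; -0.085 0.063 -0.076 -4 0.02; -0.12 0.089 -0.076 -6 0.02; -0.155 0.115 -0.076 -7 0.02; -0.18 0.134 -0.076 -8 0.02; -0.198 0.147 -0.076 -8.8 0.02; -0.206 0.153 -0.076 -8.8 0.02; -0.206 0.153 -0.076 -8.8 0.02"

```text
clock: 14.95
eef_pos: [577.1, -8.8, 129.1]
tool_rot: [-3.141, -0.0, 1.444]
force: [0.4, 0.0, -1.2]
width: 25.2
```

Run:
```python
from h import *
p=imaging.get_image("wrist"); save(p,"w6.png"); 
t=imaging.get_image("scene"); cv2.imwrite("pics/sc6.png",cv2.resize(t["color"][130:300,200:360,::-1],None,fx=4,fy=4,interpolation=2))
to(578,-8.1,70,82.8)
```

```text
clock 15.05 pos [576.7  -7.1 128.8] yaw 82.85 tilt 0.07 q [-0.26  0.68  0.35  1.83 -0.35  0.69  0.17] F [-0.2 -0.4 -1.2] w 24.9
delta m: [-0.0008  0.0014  0.0588]  turn deg: 0.05  dist 58.8
```

View pics/w6.png

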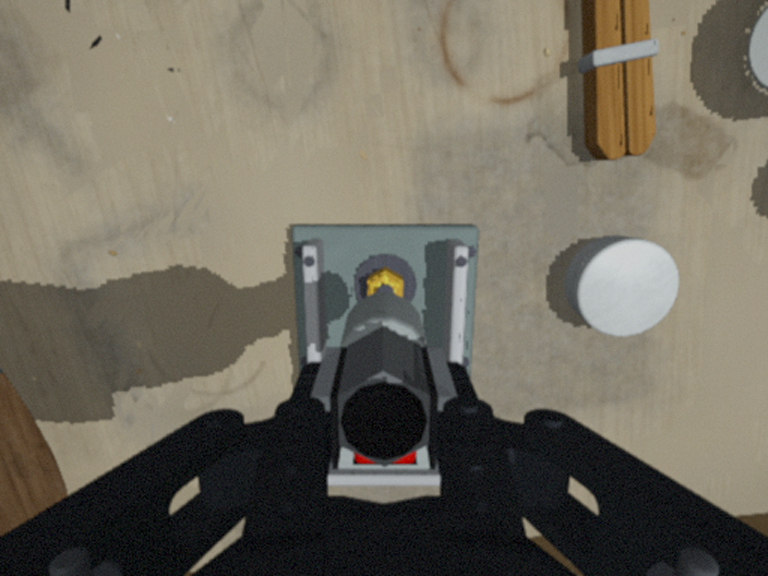

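View pics/sc6.png

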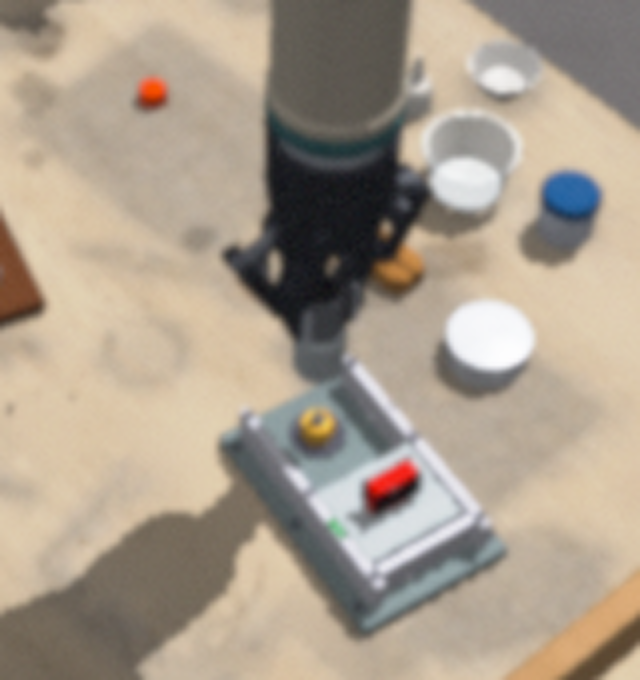

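Emit:
drive_tool:
  deltas: "-0.0018 0.0015 0.02 0 0.02; -0.0018 0.0015 0.04 0 0.02; -0.0018 0.0015 0.052 0 0.02; -0.0018 0.0015 0.056 0 0.02; -0.0018 0.0015 0.059 0 0.02; -0.0018 0.0015 0.062 0 0.02; -0.0018 0.0015 0.064 0 0.02; -0.0018 0.0015 0.066 0 0.02; -0.0018 0.0015 0.066 0 0.02"

```text
clock: 16.18
eef_pos: [579.1, -10.6, 67.7]
tool_rot: [3.139, -0.002, 1.444]
force: [-9.3, 0.6, 34.6]
width: 25.0
```

```bash
python3 -c "
from h import *
to(578,-9.1,54,82.8)"
```

```text
clock 16.18 pos [579.1 -10.6  67.7] yaw 82.75 tilt 0.19 q [-0.22  0.77  0.3   1.86 -0.39  0.57  0.21] F [-9.3  0.6 34.6] w 25.0
delta m: [ 0.0014 -0.0013  0.0137]  turn deg: -0.05  dist 13.8
```

Emit:
drive_tool:
  deltas: "0 0 -0.004 0 0.02; 0.0015 -0.0015 -0.004 0 0.02; 0.0015 -0.0015 -0.003 0 0.02; 0.0015 -0.0015 -0.002 0 0.02; 0.0015 -0.0015 -0.002 0 0.02"

```text
clock: 16.8
eef_pos: [578.8, -9.8, 67.8]
tool_rot: [3.138, -0.0, 1.444]
force: [-4.0, -0.1, 24.7]
width: 25.5
```

Run:
```python
from h import *
to(578,-9.1,54,82.8)
p=imaging.get_image("scene"); cv2.imwrite("pics/sc7.png",cv2.resize(p["color"][190:280,230:330,::-1],None,fx=6,fy=6,interpolation=2))
t=imaging.get_image("wrist"); save(t,"w7.png")
```

```text
clock 16.80 pos [578.8  -9.8  67.8] yaw 82.74 tilt 0.22 q [-0.22  0.77  0.3   1.86 -0.39  0.56  0.21] F [-4.  -0.1 24.7] w 25.5
delta m: [ 0.0006 -0.0009  0.0138]  turn deg: -0.06  dist 13.8
```

View pics/sc7.png

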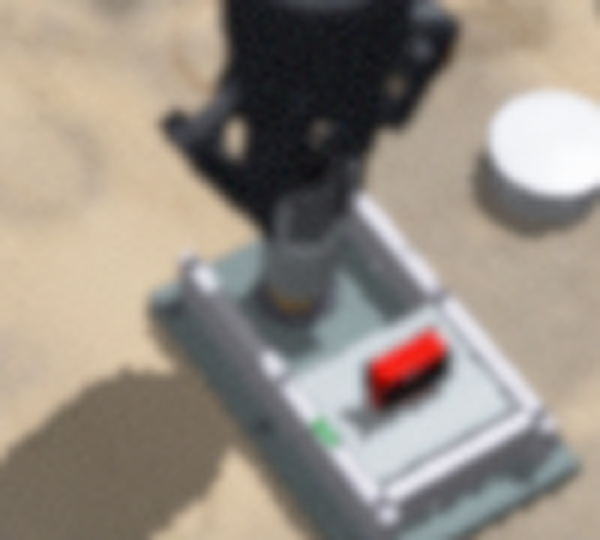

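View pics/w7.png

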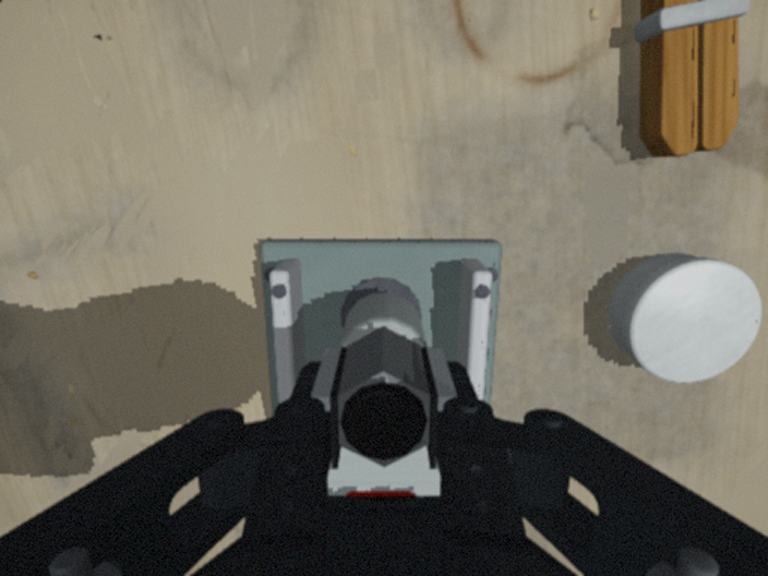

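Emit:
drive_tool:
  deltas: "0.001 -0.001 -0.001 0 0.02; 0.003 -0.001 -0.001 0 0.02; 0.003 0.001 -0.001 0 0.02; 0.003 -0.003 -0.001 0 0.02; 0.001 -0.004 -0.001 0 0.02; -0.001 -0.003 -0.001 0 0.02; -0.002 -0.001 -0.001 0 0.02; -0.001 0.002 -0.001 0 0.02; 0.001 0.002 -0.001 0 0.02; 0.001 -0.001 -0.001 0 0.02; 0.001 -0.001 0 0 0.02"

```text
clock: 18.27
eef_pos: [578.5, -9.4, 67.8]
tool_rot: [3.136, 0.0, 1.444]
force: [-3.8, -1.1, 28.5]
width: 25.3
```

```bash
python3 -c "
from h import *
to(488,232,130,74)"
```

```text
clock 18.27 pos [578.5  -9.4  67.8] yaw 82.71 tilt 0.30 q [-0.22  0.77  0.3   1.86 -0.39  0.56  0.21] F [-3.8 -1.1 28.5] w 25.3
delta m: [ 0.2279 -0.1204 -0.0622]  turn deg: 8.71  dist 265.2
```

Emit:
drive_tool:
  deltas: "0 0 -0.02 0 0.02; 0 0 -0.045 0 0.02; 0.02 -0.011 -0.064 1 0.02; 0.05 -0.026 -0.064 2 0.02; 0.09 -0.048 -0.064 4 0.02; 0.13 -0.069 -0.064 6 0.02; 0.17 -0.09 -0.064 7 0.02; 0.2 -0.106 -0.064 8 0.02; 0.22 -0.116 -0.064 8.7 0.02; 0.228 -0.12 -0.064 8.7 0.02; 0.228 -0.12 -0.064 8.7 0.02; 0.228 -0.12 -0.064 8.7 0.02"

```text
clock: 19.77
eef_pos: [486.5, 232.0, 128.8]
tool_rot: [3.141, 0.001, 1.291]
force: [0.5, -1.0, -1.9]
width: 25.2
```

```bash
python3 -c "
from h import *
to(488,232.5,54,74)"
```

```text
clock 19.77 pos [486.5 232.  128.8] yaw 73.97 tilt 0.06 q [-0.78  0.66  0.44  1.93 -0.44  0.65 -0.34] F [ 0.5 -1.  -1.9] w 25.2
delta m: [0.0009 0.0013 0.0748]  turn deg: -0.03  dist 74.8
```

Emit:
drive_tool:
  deltas: "0.0009 0.0013 0.03 0 0.02; 0.0009 0.0013 0.052 0 0.02; 0.0009 0.0013 0.062 0 0.02; 0.0009 0.0013 0.07 0 0.02; 0.0009 0.0013 0.0745 0 0.02; 0.0009 0.0013 0.0745 0 0.02"

```text
clock: 20.52
eef_pos: [487.8, 234.0, 54.6]
tool_rot: [3.141, -0.0, 1.293]
force: [0.2, -0.2, -1.8]
width: 25.1
```

```bash
python3 -c "
from h import *
to(488,232.5,54,74)"
```

```text
clock 20.52 pos [487.8 234.   54.6] yaw 74.07 tilt 0.04 q [-0.72  0.77  0.34  1.97 -0.52  0.49 -0.28] F [ 0.2 -0.2 -1.8] w 25.1
delta m: [-0.0014  0.0007  0.0006]  turn deg: 0.07  dist 1.7
```

Emit:
drive_tool:
  deltas: "0 0 0.001 0 0.03; 0 0 0.001 0 0.05; 0 0 0.001 0 0.07; 0 0 0.001 0 0.075; 0 0 -0.03 0 0.075; 0 0 -0.07 0 0.075; 0.02 0 -0.1 0 0.075; 0.045 -0.001 -0.113 0 0.075; 0.068 -0.001 -0.113 0 0.075; 0.068 -0.001 -0.113 0 0.075; 0.068 -0.001 -0.113 0 0.075; 0.068 -0.001 -0.113 0 0.075"

```text
clock: 22.02
eef_pos: [504.9, 298.2, 167.1]
tool_rot: [-3.141, 0.001, 1.291]
force: [-0.1, -0.4, -0.9]
width: 75.1
```

```bash
python3 hexfit.py 506 300.5 s8.png
python3 - <<'E'
from h import *
p=imaging.get_image("wrist"); save(p,"w8.png")
to(506,300.5,53)
C=cloud(p); z=C[...,2]
for X,Y in [(488,233.5),(506,300.7),(524,368)]:
    k=(z>85)&(z<93)&(np.hypot(C[...,0]-X,C[...,1]-Y)<25); 
    if k.sum(): print(X,Y,k.sum(),cv2.minEnclosingCircle(C[k][:,:2].astype(np.float32)),np.median(C[k][:,2]))
E
```

```text
hex IoU 0.941 normal 38 deg mod60, centre 507.0 301.0 med z 88.331116
clock 22.12 pos [505.  298.6 167.2] yaw 74.00 tilt 0.04 q [-0.89  0.66  0.49  1.77 -0.41  0.81 -0.47] F [ 0.8 -0.6  0. ] w 74.6
delta m: [0.002  0.0004 0.1142]  turn deg: 0  dist 114.2
488 233.5 720 ((488.4291076660156, 235.32315063476562), 14.797347068786621) 88.38893499472981
506 300.7 896 ((506.47503662109375, 300.73321533203125), 14.744507789611816) 88.41781454024459
524 368 1146 ((524.6283569335938, 368.2149353027344), 14.739112854003906) 88.43161871044559
```

View pics/s8.png

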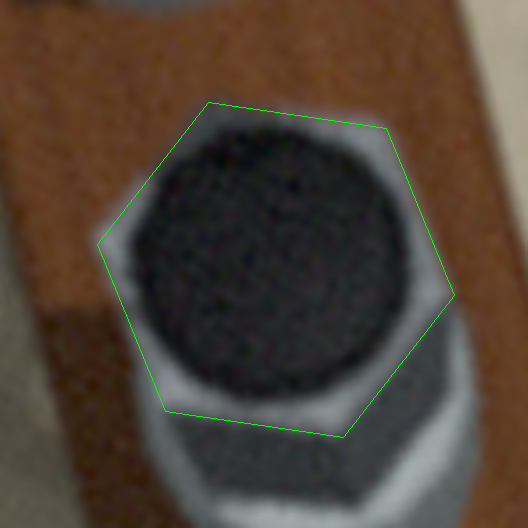

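View pics/w8.png

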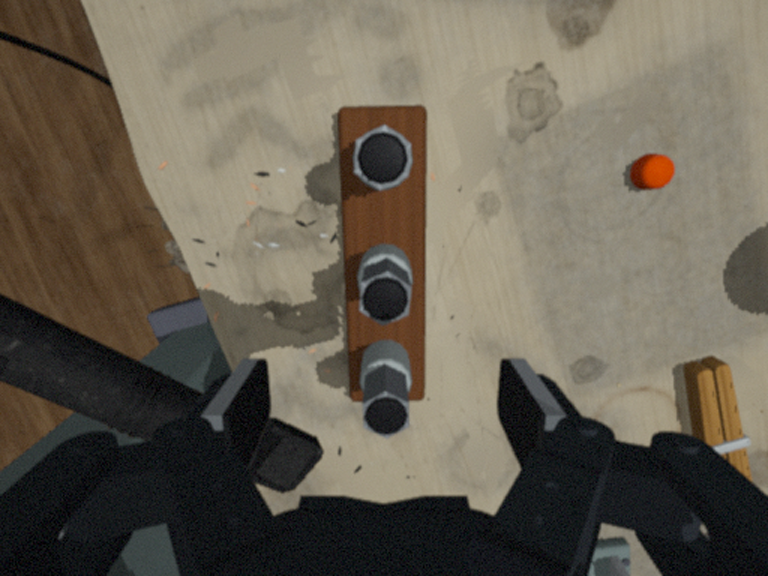

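Emit:
drive_tool:
  deltas: "0.0026 0.001 0.02 6 0.075; 0.0026 0.001 0.06 6 0.075; 0.0026 0.001 0.095 6 0.075; 0.0026 0.001 0.112 6 0.07; 0.0026 0.001 0.114 6 0.05; 0.0026 0.001 0.114 6 0.03; 0.0026 0.001 0.114 6 0.02; 0.0026 0.001 0.114 6 0.02; 0.0026 0.001 0.114 6 0.02; 0.0026 0.001 0.114 6 0.02"

```text
clock: 23.38
eef_pos: [507.8, 302.2, 54.6]
tool_rot: [3.14, -0.002, 1.188]
force: [0.9, -0.2, 6.1]
width: 24.9
```

```bash
python3 -c "
from h import *
to(578,-9.1,130,82.8)"
```

```text
clock 23.38 pos [507.8 302.2  54.6] yaw 68.07 tilt 0.14 q [-0.84  0.83  0.41  1.83 -0.55  0.6  -0.47] F [ 0.9 -0.2  6.1] w 24.9
delta m: [-0.2626  0.1814 -0.0754]  turn deg: -14.73  dist 327.9
```

Emit:
drive_tool:
  deltas: "0 0 -0.015 0 0.02; 0 0 -0.04 0 0.02; -0.008 0.006 -0.065 0 0.02; -0.035 0.024 -0.076 -2 0.02; -0.07 0.049 -0.076 -4 0.02; -0.11 0.076 -0.076 -6 0.02; -0.15 0.104 -0.076 -8 0.02; -0.19 0.132 -0.076 -11 0.02; -0.225 0.156 -0.076 -13 0.02; -0.25 0.174 -0.076 -14.7 0.02; -0.2605 0.181 -0.076 -14.7 0.02; -0.2605 0.181 -0.076 -14.7 0.02"

```text
clock: 24.88
eef_pos: [577.3, -7.4, 129.5]
tool_rot: [-3.141, -0.0, 1.443]
force: [-0.1, 0.2, -1.3]
width: 25.3
```

```bash
python3 -c "
from h import *
to(578.2,-7,68,82.8)"
```

```text
clock 24.88 pos [577.3  -7.4 129.5] yaw 82.69 tilt 0.02 q [-0.26  0.68  0.36  1.83 -0.36  0.69  0.17] F [-0.1  0.2 -1.3] w 25.3
delta m: [0.0005 0.0009 0.0615]  turn deg: -0.11  dist 61.6
```

Emit:
drive_tool:
  deltas: "0.0005 0.0009 0.02 0 0.02; 0.0005 0.0009 0.04 0 0.02; 0.0005 0.0009 0.05 0 0.02; 0.0005 0.0009 0.05 0 0.02; 0.0005 0.0009 0.05 0 0.02"

```text
clock: 25.5
eef_pos: [578.9, -6.6, 79.9]
tool_rot: [3.141, -0.0, 1.445]
force: [0.6, -0.0, -1.8]
width: 25.0
```

```bash
python3 -c "
from h import *
to(578.2,-7,68,82.8)"
```

```text
clock 25.50 pos [578.9  -6.6  79.9] yaw 82.80 tilt 0.06 q [-0.24  0.76  0.32  1.85 -0.39  0.59  0.2 ] F [ 0.6 -0.  -1.8] w 25.0
delta m: [-0.0005 -0.0006  0.0119]  turn deg: 0.0  dist 11.9
```

Emit:
drive_tool:
  deltas: "-0.0005 -0.0006 0.005 0 0.02; -0.0005 -0.0006 0.009 0 0.02; -0.0005 -0.0006 0.012 0 0.02; -0.0005 -0.0006 0.014 0 0.02; -0.0005 -0.0006 0.014 0 0.02"

```text
clock: 26.12
eef_pos: [577.9, -7.2, 65.2]
tool_rot: [3.141, -0.0, 1.445]
force: [0.2, -0.1, -2.0]
width: 25.0
```

```bash
python3 -c "
from h import *
to(578.2,-7,68,82.8)"
```

```text
clock 26.12 pos [577.9  -7.2  65.2] yaw 82.78 tilt 0.02 q [-0.23  0.78  0.3   1.86 -0.4   0.56  0.21] F [ 0.2 -0.1 -2. ] w 25.0
delta m: [ 0.0002  0.0003 -0.0028]  turn deg: -0.02  dist 2.9
```

Emit:
drive_tool:
  deltas: "0 0 0.004 0 0.02; 0 0 0.007 0 0.02; 0 0 0.009 0 0.02; 0 0 0.0105 0 0.02; 0 0 0.0115 0 0.02; 0 0 0.0115 0 0.02"

```text
clock: 26.88
eef_pos: [577.9, -7.2, 54.6]
tool_rot: [3.141, -0.001, 1.445]
force: [-0.5, 2.1, 6.4]
width: 24.7
```

```bash
python3 -c "
from h import *
to(578.2,-7,54,82.8)"
```

```text
clock 26.88 pos [577.9  -7.2  54.6] yaw 82.78 tilt 0.05 q [-0.22  0.79  0.29  1.86 -0.41  0.54  0.22] F [-0.5  2.1  6.4] w 24.7
delta m: [0.0002 0.0002 0.0006]  turn deg: -0.02  dist 0.7
```

Emit:
drive_tool:
  deltas: "0 0 0.0005 0 0.02; 0 0 0.0007 0 0.02; 0 0 0.0007 0 0.02; 0 0 0.0007 0 0.02; 0 0 0.0007 0 0.02"

```text
clock: 27.5
eef_pos: [577.9, -7.2, 54.6]
tool_rot: [3.141, -0.001, 1.445]
force: [-3.0, 1.2, 11.4]
width: 24.7
```

Run:
```python
from h import *
to(578.2,-7,54,82.8)
p=imaging.get_image("top"); t=imaging.get_image("scene")
cv2.imwrite("pics/sc9.png",cv2.resize(t["color"][130:300,170:360,::-1],None,fx=3.5,fy=3.5,interpolation=2))
save(p,"t9.png")
C=cloud(p);z=C[...,2]
for X,Y in [(488,234),(506,300.7),(524,368)]:
    k=(z>85)&(z<93)&(np.hypot(C[...,0]-X,C[...,1]-Y)<22); print(X,Y,k.sum(), C[k].mean(0) if k.sum() else "")
r=models.landmark_of(t,"guard_grip")[0]; print(r,atz(t,r["point"],53))
for n,zz in [("ring_clamp_mid",10),("pin_tin_mid",12)]:
  r=models.landmark_of(t,n)[0]; print(n,atz(t,r["point"],zz))
to(578.2,-7,54,82.8)
```

```text
clock 27.50 pos [577.9  -7.2  54.6] yaw 82.77 tilt 0.07 q [-0.22  0.79  0.29  1.86 -0.41  0.54  0.22] F [-3.   1.2 11.4] w 24.7
delta m: [0.0002 0.0002 0.0006]  turn deg: -0.03  dist 0.7
488 234 132 [486.93140797 235.67386404  89.11723891]
506 300.7 0 
524 368 136 [523.09432147 368.27071354  89.00438961]
{'point': [297.4, 252.5], 'score': 0.63} [566.37042412 -89.98879706  53.        ]Traceback (most recent call last):
  File "<stdin>", line 11, in <module>
IndexError: list index out of range
```

View pics/sc9.png

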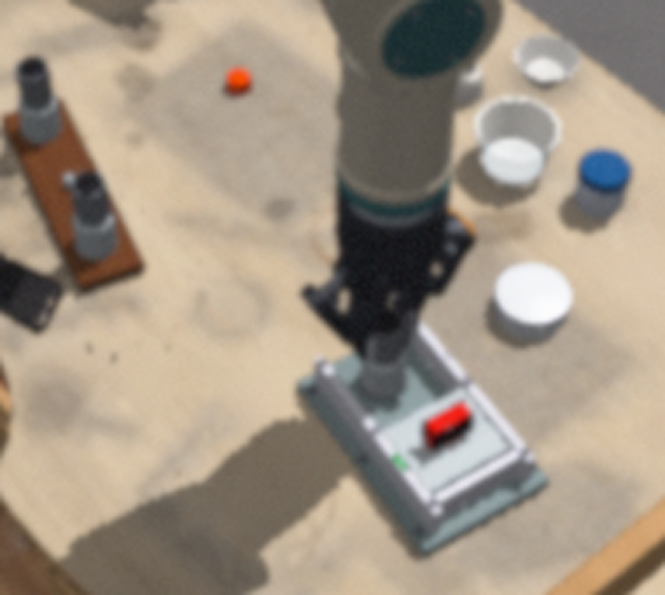

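The scene view shows the socket seated low between the rails, around pixel (385,375). The guard is against its stop, with the red grip at (448,425). Two sockets stand upright on the rack, and the bystanders are untouched. Handing in.

```bash
python3 -c "
from h import *
print(ctrl.finish_job()); to(578.2,-7,54,82.8)"
```

```text
the job is handed in; nothing more can be done
None
the job is handed in; nothing more can be done
```

The job is handed in at about 27.5 s of the 72 s allowed, with the fitting socket still held down on the nut. No verdict was reported.

- **Guard:** I slid it by its red grip until it pushed back with about 14 N. Later pictures put the grip 30 to 33 mm to the −y side of the fixture centre, which matches the end stop.
- **Peg-1 socket (does not fit):** It stopped on top of the nut, about 14 mm above the seated height, and still did not drop in after a small sideways search. The most force read was about 35 N. I stood it back on peg 1; the pictures show it upright and about 2 mm off the peg axis.
- **Peg-2 socket (fits):** It went on without resistance. At the end the mouth was at washer height within about 1 mm and the axis within about 1–2 mm of the nut. Tilt was 0.07° and the press about 11 N, with the jaws closed on the grip at 24.7 mm.
- **Peg-3 socket:** Not needed and not touched.

**Failed or inconsistent checks:**
- In the last picture the network could not find the wooden clamp, probably because the arm hid it, and the script stopped before checking the tin. I never drove near either one; the tin and orange cap look unmoved in the final picture.
- Camera position estimates differed from each other by 1–3 mm throughout.

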